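# Pack the make-up counter's caddy

## Task

Pack the clear caddy on the make-up counter: stand the rose-lidded jar in the bay with the rose floor and the teal-lidded jar in the bay with the teal floor. In the large grey-floored bay put the white nesting set, from largest to smallest: first stand the wide dish in the bay, then the middle cup inside the dish, then the narrow cup inside the middle cup, all upright. Leave the gold-lidded jar, the amber cup and the red nail-polish bottle standing where they are, and do not bump the full black display tray.

Things in the scene. Friction and masses are not known exactly. Their poses are not given: they have to be found in the camera images.
- caddy: Clear, whitish-walled shallow caddy fixed to the counter, left or right, any yaw: 172 (x) by 192 (y), walls 4 thick, 20 high. Origin: centre of the underside, z up. Bays (inside size; centre in its x, y): grey floor 164 x 100 at (0, +42); rose floor 80 x 80 at (-42, -52); teal floor 80 x 80 at (+42, -52). Bay floors lie 4 above the counter. Sizes in mm.
- display: Black display tray, 150 (x) by 170 (y), filled with nail-polish bottles reaching 61 high, fixed on the side of the counter where the caddy is not. Not to be touched. Sizes in mm. Origin: centre of the underside, z up.
- dish: White wide low round dish, the largest of the nesting set: outside diameter 66, height 36, straight wall 3, floor 4, open on top. Sizes in mm. Origin: centre of the underside, z up.
- cup_mid: White round cup, middle of the nesting set: outside diameter 44, height 54, straight wall 3, floor 4, open on top; it stands 22 above the dish's rim when nested. Sizes in mm. Origin: centre of the underside, z up.
- cup_small: White narrow round cup, the smallest of the nesting set: outside diameter 24, height 72, straight wall 3, floor 4, open on top; it stands 22 above the middle cup's rim when nested. Sizes in mm. Origin: centre of the underside, z up.
- rose_jar: Closed round cream jar, off-white with a rose-pink lid, diameter 44, height 50. Sizes in mm. Origin: centre of the underside, z up.
- teal_jar: Closed round cream jar, off-white with a teal (blue-green) lid, diameter 44, height 50. Sizes in mm. Origin: centre of the underside, z up.
- gold_jar: Look-alike, to be left: the same jar, diameter 44, height 50, with a gold-yellow lid. Sizes in mm. Origin: centre of the underside, z up.
- amber_cup: Look-alike, to be left: the same shape as the middle cup, diameter 44, height 54, but amber-orange. Sizes in mm. Origin: centre of the underside, z up.
- polish: To be left: red nail-polish bottle with a black cap, diameter 28, height 56. Sizes in mm. Origin: centre of the underside, z up.
There are look-alikes about, which are no part of the job. What is shaped like the teal_jar but purple is not meant.

How it is judged:
By the outcome, as a careful person would: the job done as asked, in the order asked, and still so for the second after the job is handed in, with the robot touching nothing.
It also fails if it takes over 109 s, if anything falls off the work surface, if the arm or the gripper's body presses on something with over 40 N, if the wrist force passes 120 N, or if a joint passes its speed limit or range.

## Robot

A 6-joint arm with a two-finger parallel gripper is mounted at the origin on the work surface. World frame = base frame: x ahead of the robot, y to its left, z up, the work surface at z = 0. Lengths are in mm, angles in rad, forces in N, time in s.
With the tool pointing down it reaches from about 275 to 775 mm from the base axis. Payload 14.6 kg.
Tool frame: the origin (TCP) lies midway between the tips of the shut fingers; the grasp point (between the pads) lies 19 mm behind it; z points along the fingers, y is the line along which they close (so a half turn about z gives the same grasp; the last joint's range is limited). The gripper opens to 85 mm and grips with 20 to 120 N. Pads are 22 mm wide; open, the fingers measure 114 mm over their backs; the gripper's body (76 mm by 85 mm) begins 54 mm behind the grasp point. The pads swing forward as they close: fully open they stand 13 mm farther back than shut.
Start: joints at [1.105, 0.263, -0.048, 1.259, 0, 1.415], TCP at [160.56, 499.849, 231.278] pointing down, gripper open.
Joint ranges: [-2.65, 2.65], [-0.89, 1.7], [-1.18, 1.37], [-2.13, 2.11], [-1.35, 1.29], [-3.14, 3.14]. Speed limits (rad/s): [1.89, 1.89, 2.57, 2.79, 3.14, 3.14].

## Interface

Orientations are given as [roll, pitch, yaw] about the fixed x, y, z axes, in that order (R = Rz(yaw) Ry(pitch) Rx(roll)).
In Python, from workcell import * gives the robot as it stands. The module is installed in compiled form; this text tells all that it offers.
- The arm moves only by the tool jog_arm, never from a script. Its argument "moves" is a list of rows, each an object of numbers: "tx", "ty", "tz": the shift along the tool's x, y, z in m; "rx", "ry", "rz": the turn, a rotation vector about the tool's x, y, z in rad; "fingers": the opening, from 0 (shut) to 1 (fully open). A call has 1 to 10 rows; each row is the pose to reach, as a shift and turn from the pose commanded when the call began, along the tool's axes at that moment; what a row does not reach only later rows make up. A row lasts 1/8 s, in which the tool goes at most 62.5 mm and 10.7 degrees, less where a joint would pass 70% of its speed; a pose out of reach is approached as far as the arm can. A call with a gripper value outside its range is refused whole. The fingers move at their own pace and stop on an object; "squeeze" is the grip in N (left out, the last holds). Time passes only in rows, so rows that repeat a pose let the fingers close. It gives the time, the measured TCP pose, the force, the opening and the grip force at its end, in the units of the state.
- get_state(): the state, without advancing time (a new reading comes with each control period).
- get_image(name): name is "scene" or "top"; returns (picture, depth): 480x640x3 uint8, red, green, blue; 480x640 float32, mm along the optical axis (not along the pixel's ray), 0 where there is no reading.
- calibration(name): a dict with "fx", "fy", "cx", "cy" (pixels), "k1" (the pictures are not rectified: a ray, as slopes to the right and down, at radius r is drawn at 1 + k1 r^2 times it, then the intrinsics apply), "position" and "rotation" of the camera in the world. Camera axes: x right, y down, z forward; pixel columns grow to the right and rows downward; lengths in mm; the calibration is good to about 2 mm. A picture is of the moment at which its call begins. calibration takes no time and is no camera call.
- finish_job(): hands the job in; it is judged then, once.
The state is a dict: "t": time; "qpos": joint angles; "joint_velocities": joint speeds; "joint_torque": joint torques, N m; "ee_pos": TCP position; "tcp_rot": TCP orientation; "contact_force": force on the tool from outside, world axes, zero at the start; "ft_torque": the same for the moment, N m; "gripper_width": opening from 0.0 (shut) to 1.0 (fully open); "grasp_force": force on a finger pad.
Only numpy, scipy, OpenCV 4.12 (cv2) and the standard library are available. Lean on these libraries where they do the work, as an engineer would, in place of code of your own. Each camera call takes 0.05 s, during which the arm holds its last target. There are 200 camera calls.

## Working session

There is one attempt and no reset: what is moved stays moved. The work goes in short steps, Python scripts to look and compute and a tool call to move; the robot and the scene stay as the last step left them, time stands still between calls to the robot, and variables do not carry over. Pictures are saved under pics/ and viewed, at most 14 in all, crops included, and the job is handed in when it is done.

Besides the shell and the picture viewer there is one more tool, called after "Call:" as name(argument=value, ...), one argument or row to a line, values as JSON. jog_arm: Moves the arm, as the interface text tells. Its arguments: {"type":"object","properties":{"moves":{"type":"array","items":{"type":"object","properties":{"tx":{"type":"number"},"ty":{"type":"number"},"tz":{"type":"number"},"rx":{"type":"number"},"ry":{"type":"number"},"rz":{"type":"number"},"fingers":{"type":"number"}}}},"squeeze":{"type":"number"}},"required":["moves"]}

```bash
mkdir -p pics; cat > h.py <<'E'
from workcell import *
import numpy as np, cv2
def grab(n,tag):
    im,d=get_image(n); cv2.imwrite(f'pics/{tag}.png',im[:,:,::-1]); np.savez(f'pics/{tag}.npz',im=im,d=d); return im,d
def rays(n,uv):
    c=calibration(n); K=np.array([[c['fx'],0,c['cx']],[0,c['fy'],c['cy']],[0,0,1.]])
    p=cv2.undistortPoints(np.array(uv,float).reshape(-1,1,2),K,np.array([c['k1'],0,0,0.]),).reshape(-1,2)
    return np.array(c['position'],float),np.c_[p,np.ones(len(p))]@np.array(c['rotation'],float).T
def onz(n,uv,z):
    o,r=rays(n,uv); return o+r*((z-o[2])/r[:,2])[:,None]
def pts(n,d):
    v,u=np.mgrid[:480,:640]; o,r=rays(n,np.c_[u.ravel(),v.ravel()]); return (o+r*d.ravel()[:,None]).reshape(480,640,3)
E
python3 - <<'E'
from h import *
for n in('top','scene'): grab(n,n+'0'); print(calibration(n))
print(get_state())
E
```

```text
{'fx': 551.9392442915192, 'fy': 551.9392442915192, 'cx': 315.77024609239726, 'cy': 240.5366139225853, 'k1': -0.14876604507986005, 'position': array([371.20143281,  -2.85948726, 914.91462458]), 'rotation': array([-2.98566097,  0.02444013, -1.59906998])}
{'fx': 489.36720032568866, 'fy': 489.36720032568866, 'cx': 320.6572464301378, 'cy': 240.91700717755353, 'k1': -0.011492926925545209, 'position': array([1091.18823702, -276.88367958,  666.80307688]), 'rotation': array([-2.3339518 , -0.0191456 ,  1.14736517])}
{'t': 0.1, 'qpos': array([ 1.10469152e+00,  2.63456006e-01, -4.88495403e-02,  1.25941618e+00,
       -1.43219540e-05,  1.41549423e+00]), 'joint_velocities': array([ 0.00051726, -0.00021539,  0.00231663,  0.00138177,  0.00132171,
       -0.0008833 ]), 'joint_torque': array([ 4.88651291e-03, -6.38581538e+01,  3.85061216e+01,  9.95374226e-03,
       -4.48581784e-05,  3.73618593e-05]), 'ee_pos': array([160.45561309, 499.62173982, 230.89186902]), 'tcp_rot': array([-3.14067618e+00, -1.28989438e-04,  2.83078989e+00]), 'contact_force': array([0.56065784, 0.1678611 , 0.80067815]), 'ft_torque': array([-0.0612988 ,  0.00664877,  0.00047026]), 'grasp_force': 0.0, 'gripper_width': 1.000787584681416}
```

View pics/top0.png

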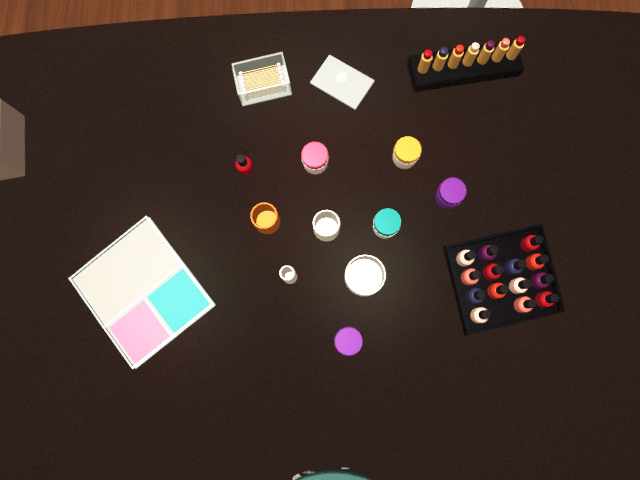

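View pics/scene0.png

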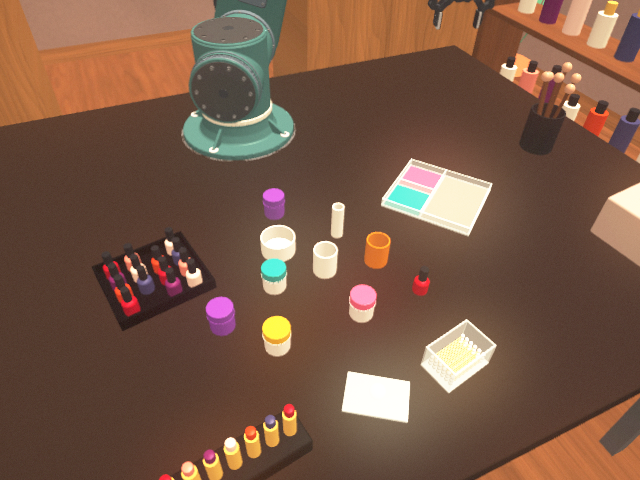

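The top view shows the rose jar (315,156), teal jar (387,223), middle cup (326,226), small cup (288,274), dish (365,276), caddy (142,292) and display (504,279). Possible mix-ups: purple jars (452,192) and (348,341), gold jar (407,150), amber cup (265,218) and polish (243,163). The scene view agrees.

```bash
sed -i "s/np.array(c\['rotation'\],float).T/Rotation.from_euler('xyz',c['rotation']).as_matrix().T/; s/^import numpy.*/&\nfrom scipy.spatial.transform import Rotation/" h.py
cat >> h.py <<'E'
T={'rose':(315,156,50,44),'teal':(387,223,50,44),'gold':(407,150,50,44),'mid':(326,226,54,44),'small':(288,274,72,24),'dish':(365,276,36,66),'amber':(265,218,54,44),'polish':(243,163,56,28),'purpA':(452,192,50,44),'purpB':(348,341,50,44)}
def topcirc(im,d,P,u,v,h,dia):
    # points near the top height around the guess -> enclosing circle
    w=32; s=(slice(max(v-w,0),v+w),slice(max(u-w,0),u+w)); q=P[s].reshape(-1,3)
    q=q[(abs(q[:,2]-h)<6)]
    c0=onz('top',[(u,v)],h)[0]; q=q[np.hypot(*(q-c0)[:,:2].T)<dia*.75]
    (x,y),r=cv2.minEnclosingCircle(q[:,:2].astype(np.float32)); return x,y,2*r,np.median(q[:,2]),len(q)
E
python3 - <<'E'
from h import *
z=np.load('pics/top0.npz'); im,d=z['im'],z['d']; P=pts('top',d)
print('table',P[400,300],P[300,250], P[420,450])
for k,(u,v,h,D) in T.items():
    try: print(k,np.round(topcirc(im,d,P,u,v,h,D),1))
    except Exception as e: print(k,e,P[v,u])
hsv=cv2.cvtColor(im,cv2.COLOR_RGB2HSV)
def blob(m,n):
    m=m.astype(np.uint8); nl,l,st,ce=cv2.connectedComponentsWithStats(m)
    i=1+np.argmax(st[1:,4]); c=max(cv2.findContours((l==i).astype(np.uint8),0,2)[0],key=cv2.contourArea); return c.reshape(-1,2)
H,S,V=cv2.split(hsv)
L=np.zeros(H.shape,bool);L[200:380,50:230]=1
for n,m in(('rose',L&(H>140)&(H<175)&(S>60)),('teal',L&(H>75)&(H<100)&(S>80)),('grey',L&(V>150)&(S<60))):
    c=blob(m,n); zz=4 if n!='grey' else 20
    w=onz('top',c,zz)[:,:2].astype(np.float32); r=cv2.minAreaRect(w); print(n,r)
D=np.zeros(H.shape,bool)
# colour-mask circles of lids, ray cast
for k,lo,hi in(('rose',160,179),('teal',75,95),('gold',22,32)):
    u,v,h,dia=T[k]; m=np.zeros(H.shape,bool); m[v-30:v+30,u-30:u+30]=1; m&=(H>=lo)&(H<=hi)&(S>120)&(V>100)
    w=onz('top',blob(m,k),h)[:,:2].astype(np.float32); print(k,cv2.minEnclosingCircle(w),cv2.fitEllipse(w))
m=(P[...,2]>4)&(P[...,2]<80); m[:, :430]=0; m[:215]=0; m[340:]=0
print('display',cv2.minAreaRect(P[m][:,:2].astype(np.float32)))
E
```

```text
table [254.25801519  48.38561908   2.04770956] [419.28037845 127.80007107  -1.94240564] [ 212.81199501 -194.95373675   -1.52236103]
rose [651.4  13.3  44.5  49.5 540. ]
teal [ 536.3 -100.8   44.2   49.3  581. ]
gold [ 655.6 -140.5   44.5   49.3  533. ]
mid [535.6  -1.7  43.9  53.1 170. ]
small [456.2  60.9  23.6  70.9  87. ]
dish [453.  -62.   66.2  34.8 255. ]
amber [551.1  97.4  44.   52.9 181. ]
polish [647.2 133.3  15.4  54.8  68. ]
purpA [ 583.8 -209.8   44.1   49.4  537. ]
purpB [348.7 -31.7  43.4  49.2 601. ]
rose ((326.9389343261719, 325.8633728027344), (3.7582430839538574, 2.310407876968384), 27.7103271484375)
teal ((421.7635498046875, 248.42160034179688), (76.57689666748047, 76.56156921386719), 37.308528900146484)
grey ((437.1097717285156, 309.8773193359375), (195.29971313476562, 174.8310546875), 37.178932189941406)
rose ((652.0189208984375, 12.595721244812012), 22.323930740356445) ((651.3409423828125, 12.917698860168457), (42.789512634277344, 43.67386245727539), 23.014583587646484)
teal ((535.3928833007812, -100.24397277832031), 22.47616195678711) ((535.6384887695312, -100.57746887207031), (41.70661163330078, 43.77543258666992), 62.135616302490234)
gold ((655.7825317382812, -140.21282958984375), 21.223838806152344) ((655.5430908203125, -140.10733032226562), (40.56825637817383, 40.99665832519531), 58.398765563964844)
display ((443.0079040527344, -365.33642578125), (342.533203125, 205.13998413085938), 87.2501220703125)
```

```bash
python3 - <<'E'
import cv2,numpy as np
i=cv2.imread('pics/top0.png')[130:360,230:480]
cv2.imwrite('pics/crop0.png',cv2.resize(i,None,fx=2.5,fy=2.5,interpolation=2))
E
```

```text
(no output)
```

View pics/crop0.png

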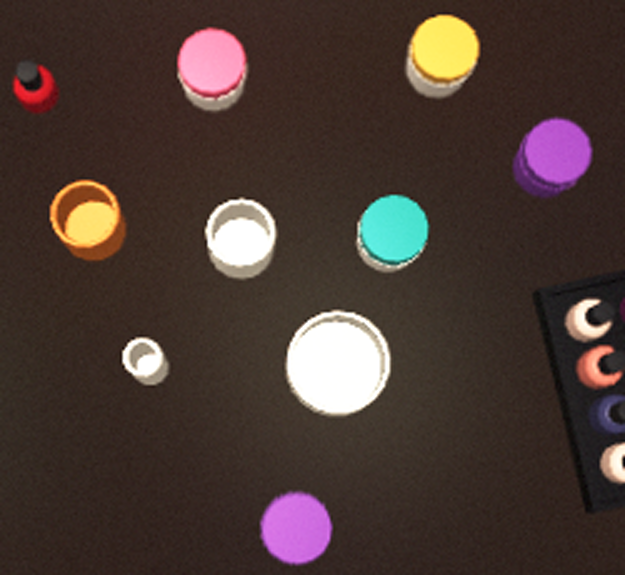

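The crop confirms the targets: a rose-pink lid, a teal lid (the purple ones are decoys), and three white vessels. Their sizes and heights match the given ones. Next I refine the caddy pose and write a move planner.

```bash
cat >> h.py <<'E'
def plan(x,y,z,phi=None):
    """tool-frame delta to world TCP x,y,z (mm), closing-axis angle phi (deg)"""
    s=get_state(); R=Rotation.from_euler('xyz',s['tcp_rot']); yaw=s['tcp_rot'][2]
    if phi is not None:
        c=[np.deg2rad(phi+90+180*k) for k in range(-3,4)]; q1=np.arctan2(y,x)
        yaw=min(c,key=lambda a:abs(q1+np.pi-a))
        dy=(q1+np.pi-yaw)
    G=Rotation.from_euler('xyz',[np.pi,0,yaw])
    t=R.inv().apply(np.array([x,y,z])-s['ee_pos'])/1000; r=(R.inv()*G).as_rotvec()
    print('t',np.round(t,4),'r',np.round(r,3),'rows>=',max(np.linalg.norm(t)/.0625,np.linalg.norm(r)/.187).round(1),'time',round(s['t'],2),'grip',round(s['gripper_width'],3),round(s['grasp_force'],1),'F',np.round(s['contact_force'],1))
E
python3 - <<'E'
from h import *
z=np.load('pics/top0.npz'); im,d=z['im'],z['d']; P=pts('top',d)
s=P[205:380,60:225]; q=s[(s[...,2]>15)&(s[...,2]<26)]; print(len(q),np.median(q[:,2]),cv2.minAreaRect(q[:,:2].astype(np.float32)))
hsv=cv2.cvtColor(im,cv2.COLOR_RGB2HSV); print(hsv[332,140],hsv[300,180],hsv[262,130])
m=np.zeros((480,640),bool); m[205:380,60:225]=1
for h in (165,90):
    mm=m&(abs(hsv[...,0].astype(int)-(hsv[332,140][0] if h==165 else h))<8)&(hsv[...,1]>50)
    c=cv2.morphologyEx(mm.astype(np.uint8),2,np.ones((3,3))); v,u=np.nonzero(c); print(h,cv2.minAreaRect(onz('top',np.c_[u,v],4)[:,:2].astype(np.float32)))
plan(651.5,13,150,-7.8)
E
```

```text
1580 18.880428990350538 ((437.4150390625, 311.8536376953125), (193.70440673828125, 174.11732482910156), 37.19615936279297)
[165  49 255] [ 88 114 250] [ 23  17 252]
165 ((363.6625671386719, 325.37506103515625), (75.49314880371094, 52.607234954833984), 38.24980545043945)
90 ((421.63739013671875, 248.7467803955078), (77.33392333984375, 77.43687438964844), 37.246437072753906)
t [-0.6163 -0.3131  0.0811] r [-1.000e-03 -1.000e-03 -1.745e+00] rows>= 11.1 time 0.1 grip 1.001 0.0 F [0.6 0.2 0.8]
```

```bash
python3 -c "
from h import *
plan(651.5,13,150,82.2)"
```

```text
t [-0.6163 -0.3131  0.0811] r [-0.001 -0.    -0.175] rows>= 11.1 time 0.1 grip 1.001 0.0 F [0.6 0.2 0.8]
```

Call:
jog_arm(
  moves=[
    {"tx": -0.31, "ty": -0.157, "tz": 0.04, "rz": -0.09},
    {"tx": -0.31, "ty": -0.157, "tz": 0.04, "rz": -0.09},
    {"tx": -0.31, "ty": -0.157, "tz": 0.04, "rz": -0.09},
    {"tx": -0.31, "ty": -0.157, "tz": 0.04, "rz": -0.09},
    {"tx": -0.616, "ty": -0.313, "tz": 0.081, "rz": -0.175},
    {"tx": -0.616, "ty": -0.313, "tz": 0.081, "rz": -0.175},
    {"tx": -0.616, "ty": -0.313, "tz": 0.081, "rz": -0.175},
    {"tx": -0.616, "ty": -0.313, "tz": 0.081, "rz": -0.175},
    {"tx": -0.616, "ty": -0.313, "tz": 0.081, "rz": -0.175},
    {"tx": -0.616, "ty": -0.313, "tz": 0.081, "rz": -0.175},
  ],
)

```text
validation failed for argument at $.mo...
```

```bash
python3 -c "
from h import *
plan(651.5,13,17,82.2)"
```

```text
t [-0.6164 -0.3129  0.2141] r [-0.001 -0.    -0.175] rows>= 11.6 time 0.1 grip 1.001 0.0 F [0.6 0.2 0.8]
```

Call:
jog_arm(
  moves=[
    {"tx": -0.31, "ty": -0.157, "tz": 0.04, "rx": 0, "ry": 0, "rz": -0.09, "fingers": 1},
    {"tx": -0.31, "ty": -0.157, "tz": 0.04, "rx": 0, "ry": 0, "rz": -0.09, "fingers": 1},
    {"tx": -0.31, "ty": -0.157, "tz": 0.04, "rx": 0, "ry": 0, "rz": -0.09, "fingers": 1},
    {"tx": -0.31, "ty": -0.157, "tz": 0.04, "rx": 0, "ry": 0, "rz": -0.09, "fingers": 1},
    {"tx": -0.616, "ty": -0.313, "tz": 0.081, "rx": 0, "ry": 0, "rz": -0.175, "fingers": 1},
    {"tx": -0.616, "ty": -0.313, "tz": 0.081, "rx": 0, "ry": 0, "rz": -0.175, "fingers": 1},
    {"tx": -0.616, "ty": -0.313, "tz": 0.081, "rx": 0, "ry": 0, "rz": -0.175, "fingers": 1},
    {"tx": -0.616, "ty": -0.313, "tz": 0.081, "rx": 0, "ry": 0, "rz": -0.175, "fingers": 1},
    {"tx": -0.616, "ty": -0.313, "tz": 0.081, "rx": 0, "ry": 0, "rz": -0.175, "fingers": 1},
    {"tx": -0.616, "ty": -0.313, "tz": 0.081, "rx": 0, "ry": 0, "rz": -0.175, "fingers": 1},
  ],
)

```text
t: 1.35
ee_pos: [602.6, 61.2, 158.1]
tcp_rot: [3.142, -0.0, 3.006]
contact_force: [1.4, 0.1, 0.4]
gripper_width: 0.997
grasp_force: 0.0
```

```bash
python3 -c "
from h import *
plan(651.5,13,17,82.2)"
```

```text
t [-0.055  -0.0411  0.1411] r [ 0. -0.  0.] rows>= 2.5 time 1.35 grip 0.997 0.0 F [1.4 0.1 0.4]
```

Call:
jog_arm(
  moves=[
    {"tx": -0.055, "ty": -0.041, "tz": 0.01, "rx": 0, "ry": 0, "rz": 0, "fingers": 1},
    {"tx": -0.055, "ty": -0.041, "tz": 0.01, "rx": 0, "ry": 0, "rz": 0, "fingers": 1},
    {"tx": -0.055, "ty": -0.041, "tz": 0.03, "rx": 0, "ry": 0, "rz": 0, "fingers": 1},
  ],
)

```text
t: 1.72
ee_pos: [651.2, 14.2, 128.7]
tcp_rot: [3.141, 0.001, 3.005]
contact_force: [0.6, 0.9, -0.6]
gripper_width: 0.998
grasp_force: 0.0
```

```bash
python3 -c "
from h import *
plan(651.5,13,17,82.2)"
```

```text
t [-0.0003 -0.0012  0.1117] r [ 0.     0.001 -0.001] rows>= 1.8 time 1.73 grip 0.998 0.0 F [ 0.6  0.9 -0.6]
```

Call:
jog_arm(
  squeeze=40,
  moves=[
    {"tx": 0, "ty": -0.001, "tz": 0.055, "rx": 0, "ry": 0, "rz": 0, "fingers": 1},
    {"tx": 0, "ty": -0.001, "tz": 0.09, "rx": 0, "ry": 0, "rz": 0, "fingers": 1},
    {"tx": 0, "ty": -0.001, "tz": 0.112, "rx": 0, "ry": 0, "rz": 0, "fingers": 1},
    {"tx": 0, "ty": -0.001, "tz": 0.112, "rx": 0, "ry": 0, "rz": 0, "fingers": 1},
    {"tx": 0, "ty": -0.001, "tz": 0.112, "rx": 0, "ry": 0, "rz": 0, "fingers": 0.3},
    {"tx": 0, "ty": -0.001, "tz": 0.112, "rx": 0, "ry": 0, "rz": 0, "fingers": 0.3},
    {"tx": 0, "ty": -0.001, "tz": 0.112, "rx": 0, "ry": 0, "rz": 0, "fingers": 0.3},
    {"tx": 0, "ty": -0.001, "tz": 0.112, "rx": 0, "ry": 0, "rz": 0, "fingers": 0.3},
    {"tx": 0, "ty": -0.001, "tz": 0.112, "rx": 0, "ry": 0, "rz": 0, "fingers": 0.3},
  ],
)

```text
t: 2.85
ee_pos: [650.9, 13.8, 17.9]
tcp_rot: [3.141, 0.002, 3.006]
contact_force: [-1.3, 0.4, 8.4]
gripper_width: 0.502
grasp_force: 40.0
```

```bash
python3 -c "
from h import *
plan(651.5,13,130,82.2)
plan(370.6,313.5,130,82.2)
plan(370.6,313.5,130,-7.8)"
```

```text
t [-0.0009 -0.0007 -0.1121] r [0.    0.002 0.   ] rows>= 1.8 time 2.85 grip 0.502 40.0 F [-1.3  0.4  8.4]
t [ 0.3181  0.259  -0.1126] r [0.    0.002 0.   ] rows>= 6.8 time 2.85 grip 0.502 40.0 F [-1.3  0.4  8.4]
t [ 0.3181  0.259  -0.1126] r [-1.00e-03  2.00e-03 -1.57e+00] rows>= 8.4 time 2.85 grip 0.502 40.0 F [-1.3  0.4  8.4]
```

Call:
jog_arm(
  moves=[
    {"tx": 0, "ty": 0, "tz": -0.06, "rx": 0, "ry": 0, "rz": 0, "fingers": 0.3},
    {"tx": 0, "ty": 0, "tz": -0.113, "rx": 0, "ry": 0, "rz": 0, "fingers": 0.3},
    {"tx": 0.04, "ty": 0.033, "tz": -0.113, "rx": 0, "ry": 0, "rz": 0, "fingers": 0.3},
    {"tx": 0.318, "ty": 0.259, "tz": -0.113, "rx": 0, "ry": 0, "rz": 0, "fingers": 0.3},
    {"tx": 0.318, "ty": 0.259, "tz": -0.113, "rx": 0, "ry": 0, "rz": 0, "fingers": 0.3},
    {"tx": 0.318, "ty": 0.259, "tz": -0.113, "rx": 0, "ry": 0, "rz": 0, "fingers": 0.3},
    {"tx": 0.318, "ty": 0.259, "tz": -0.113, "rx": 0, "ry": 0, "rz": 0, "fingers": 0.3},
    {"tx": 0.318, "ty": 0.259, "tz": -0.113, "rx": 0, "ry": 0, "rz": 0, "fingers": 0.3},
    {"tx": 0.318, "ty": 0.259, "tz": -0.113, "rx": 0, "ry": 0, "rz": 0, "fingers": 0.3},
    {"tx": 0.318, "ty": 0.259, "tz": -0.113, "rx": 0, "ry": 0, "rz": 0, "fingers": 0.3},
  ],
)

```text
t: 4.1
ee_pos: [368.3, 315.2, 130.2]
tcp_rot: [3.141, 0.0, 3.01]
contact_force: [0.5, -0.8, -0.6]
gripper_width: 0.499
grasp_force: 41.3
```

```bash
python3 -c "
from h import *
plan(370.6,313.5,24,82.2)"
```

```text
t [-0.0025 -0.0015  0.1062] r [0.001 0.    0.004] rows>= 1.7 time 4.1 grip 0.499 41.3 F [ 0.5 -0.8 -0.6]
```

Call:
jog_arm(
  moves=[
    {"tx": -0.001, "ty": -0.001, "tz": 0.05, "rx": 0, "ry": 0, "rz": 0, "fingers": 0.3},
    {"tx": -0.001, "ty": -0.001, "tz": 0.09, "rx": 0, "ry": 0, "rz": 0, "fingers": 0.3},
    {"tx": -0.001, "ty": -0.001, "tz": 0.103, "rx": 0, "ry": 0, "rz": 0, "fingers": 0.3},
    {"tx": -0.001, "ty": -0.001, "tz": 0.107, "rx": 0, "ry": 0, "rz": 0, "fingers": 0.3},
    {"tx": -0.001, "ty": -0.001, "tz": 0.107, "rx": 0, "ry": 0, "rz": 0, "fingers": 0.3},
    {"tx": -0.001, "ty": -0.001, "tz": 0.107, "rx": 0, "ry": 0, "rz": 0, "fingers": 0.62},
    {"tx": -0.001, "ty": -0.001, "tz": 0.107, "rx": 0, "ry": 0, "rz": 0, "fingers": 0.62},
    {"tx": -0.001, "ty": -0.001, "tz": 0.107, "rx": 0, "ry": 0, "rz": 0, "fingers": 0.62},
    {"tx": -0.001, "ty": -0.001, "tz": 0.06, "rx": 0, "ry": 0, "rz": 0, "fingers": 0.62},
    {"tx": -0.001, "ty": -0.001, "tz": 0, "rx": 0, "ry": 0, "rz": 0, "fingers": 1},
  ],
)

```text
t: 5.35
ee_pos: [370.4, 311.9, 130.4]
tcp_rot: [-3.14, -0.002, 3.006]
contact_force: [1.2, 0.2, -0.1]
gripper_width: 0.815
grasp_force: 0.0
```

```bash
python3 -c "
from h import *
plan(536,-100.5,130,82.2)"
```

```text
t [-0.2199 -0.3862  0.0005] r [-0.001 -0.002  0.   ] rows>= 7.1 time 5.35 grip 0.815 0.0 F [ 1.2  0.2 -0.1]
```

Call:
jog_arm(
  moves=[
    {"tx": -0.22, "ty": -0.386, "tz": 0, "rx": 0, "ry": 0, "rz": 0, "fingers": 1},
    {"tx": -0.22, "ty": -0.386, "tz": 0, "rx": 0, "ry": 0, "rz": 0, "fingers": 1},
    {"tx": -0.22, "ty": -0.386, "tz": 0, "rx": 0, "ry": 0, "rz": 0, "fingers": 1},
    {"tx": -0.22, "ty": -0.386, "tz": 0, "rx": 0, "ry": 0, "rz": 0, "fingers": 1},
    {"tx": -0.22, "ty": -0.386, "tz": 0, "rx": 0, "ry": 0, "rz": 0, "fingers": 1},
    {"tx": -0.22, "ty": -0.386, "tz": 0, "rx": 0, "ry": 0, "rz": 0, "fingers": 1},
    {"tx": -0.22, "ty": -0.386, "tz": 0, "rx": 0, "ry": 0, "rz": 0, "fingers": 1},
    {"tx": -0.22, "ty": -0.386, "tz": 0, "rx": 0, "ry": 0, "rz": 0, "fingers": 1},
    {"tx": -0.22, "ty": -0.386, "tz": 0, "rx": 0, "ry": 0, "rz": 0, "fingers": 1},
  ],
)

```text
t: 6.48
ee_pos: [536.6, -99.9, 129.4]
tcp_rot: [3.141, -0.001, 3.005]
contact_force: [0.7, 0.1, -0.4]
gripper_width: 1.001
grasp_force: 0.0
```

```bash
python3 -c "
from h import *
plan(536,-100.5,17,82.2)
im,d=grab('top','top1')
c=im[190:390,50:250]; cv2.imwrite('pics/c1.png',cv2.resize(c[:,:,::-1],None,fx=2,fy=2))"
```

```text
t [ 0.0005 -0.0007  0.1124] r [ 0.    -0.001 -0.001] rows>= 1.8 time 6.47 grip 1.001 0.0 F [ 0.7  0.1 -0.4]
```

View pics/c1.png

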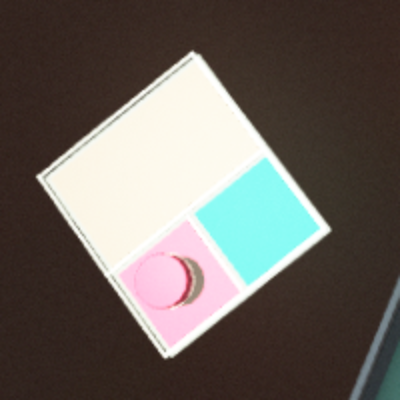

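The rose jar stands in the rose bay, with its lid at crop (162,280); the leftward offset is parallax from its height. Next is the teal jar.

Call:
jog_arm(
  squeeze=40,
  moves=[
    {"tx": 0, "ty": 0, "tz": 0.055, "rx": 0, "ry": 0, "rz": 0, "fingers": 1},
    {"tx": 0, "ty": 0, "tz": 0.09, "rx": 0, "ry": 0, "rz": 0, "fingers": 1},
    {"tx": 0, "ty": 0, "tz": 0.112, "rx": 0, "ry": 0, "rz": 0, "fingers": 1},
    {"tx": 0, "ty": 0, "tz": 0.112, "rx": 0, "ry": 0, "rz": 0, "fingers": 1},
    {"tx": 0, "ty": 0, "tz": 0.112, "rx": 0, "ry": 0, "rz": 0, "fingers": 0.3},
    {"tx": 0, "ty": 0, "tz": 0.112, "rx": 0, "ry": 0, "rz": 0, "fingers": 0.3},
    {"tx": 0, "ty": 0, "tz": 0.112, "rx": 0, "ry": 0, "rz": 0, "fingers": 0.3},
    {"tx": 0, "ty": 0, "tz": 0.112, "rx": 0, "ry": 0, "rz": 0, "fingers": 0.3},
    {"tx": 0, "ty": 0, "tz": 0.112, "rx": 0, "ry": 0, "rz": 0, "fingers": 0.3},
  ],
)

```text
t: 7.65
ee_pos: [537.4, -99.9, 18.8]
tcp_rot: [-3.142, 0.002, 3.006]
contact_force: [-1.5, 2.0, 10.9]
gripper_width: 0.502
grasp_force: 39.4
```

```bash
python3 -c "
from h import *
plan(421.4,246.6,130,82.2)"
```

```text
t [ 0.1616  0.3276 -0.1115] r [-0.     0.002  0.   ] rows>= 6.1 time 7.65 grip 0.502 39.4 F [-1.5  2.  10.9]
```

Call:
jog_arm(
  moves=[
    {"tx": 0, "ty": 0, "tz": -0.06, "rx": 0, "ry": 0, "rz": 0, "fingers": 0.3},
    {"tx": 0, "ty": 0, "tz": -0.112, "rx": 0, "ry": 0, "rz": 0, "fingers": 0.3},
    {"tx": 0.025, "ty": 0.05, "tz": -0.112, "rx": 0, "ry": 0, "rz": 0, "fingers": 0.3},
    {"tx": 0.162, "ty": 0.328, "tz": -0.112, "rx": 0, "ry": 0, "rz": 0, "fingers": 0.3},
    {"tx": 0.162, "ty": 0.328, "tz": -0.112, "rx": 0, "ry": 0, "rz": 0, "fingers": 0.3},
    {"tx": 0.162, "ty": 0.328, "tz": -0.112, "rx": 0, "ry": 0, "rz": 0, "fingers": 0.3},
    {"tx": 0.162, "ty": 0.328, "tz": -0.112, "rx": 0, "ry": 0, "rz": 0, "fingers": 0.3},
    {"tx": 0.162, "ty": 0.328, "tz": -0.112, "rx": 0, "ry": 0, "rz": 0, "fingers": 0.3},
    {"tx": 0.162, "ty": 0.328, "tz": -0.112, "rx": 0, "ry": 0, "rz": 0, "fingers": 0.3},
    {"tx": 0.162, "ty": 0.328, "tz": -0.112, "rx": 0, "ry": 0, "rz": 0, "fingers": 0.3},
  ],
)

```text
t: 8.9
ee_pos: [420.8, 247.0, 129.9]
tcp_rot: [3.142, 0.0, 3.006]
contact_force: [0.5, -0.3, -0.9]
gripper_width: 0.504
grasp_force: 41.7
```

```bash
python3 -c "
from h import *
plan(421.4,246.6,24,82.2)"
```

```text
t [-0.0006 -0.0003  0.1059] r [0.    0.    0.001] rows>= 1.7 time 8.9 grip 0.504 41.7 F [ 0.5 -0.3 -0.9]
```

Call:
jog_arm(
  moves=[
    {"tx": -0.001, "ty": 0, "tz": 0.05, "rx": 0, "ry": 0, "rz": 0, "fingers": 0.3},
    {"tx": -0.001, "ty": 0, "tz": 0.09, "rx": 0, "ry": 0, "rz": 0, "fingers": 0.3},
    {"tx": -0.001, "ty": 0, "tz": 0.102, "rx": 0, "ry": 0, "rz": 0, "fingers": 0.3},
    {"tx": -0.001, "ty": 0, "tz": 0.106, "rx": 0, "ry": 0, "rz": 0, "fingers": 0.3},
    {"tx": -0.001, "ty": 0, "tz": 0.106, "rx": 0, "ry": 0, "rz": 0, "fingers": 0.3},
    {"tx": -0.001, "ty": 0, "tz": 0.106, "rx": 0, "ry": 0, "rz": 0, "fingers": 0.62},
    {"tx": -0.001, "ty": 0, "tz": 0.106, "rx": 0, "ry": 0, "rz": 0, "fingers": 0.62},
    {"tx": -0.001, "ty": 0, "tz": 0.106, "rx": 0, "ry": 0, "rz": 0, "fingers": 0.62},
    {"tx": -0.001, "ty": 0, "tz": 0.06, "rx": 0, "ry": 0, "rz": 0, "fingers": 0.62},
    {"tx": -0.001, "ty": 0, "tz": 0, "rx": 0, "ry": 0, "rz": 0, "fingers": 1},
  ],
)

```text
t: 10.15
ee_pos: [420.9, 246.7, 130.3]
tcp_rot: [-3.14, -0.002, 3.006]
contact_force: [1.0, -0.3, 0.5]
gripper_width: 0.817
grasp_force: 0.0
```

```bash
python3 -c "
from h import *
plan(453,-62,130,82.2)"
```

```text
t [-0.0736 -0.3015  0.0005] r [-0.001 -0.002  0.   ] rows>= 5.0 time 10.15 grip 0.817 0.0 F [ 1.  -0.3  0.5]
```

```bash
python3 -c "
from h import *
plan(453,-62,130,127.2)"
```

```text
t [-0.0736 -0.3015  0.0005] r [-0.    -0.002 -0.785] rows>= 5.0 time 10.15 grip 0.817 0.0 F [ 1.  -0.3  0.5]
```

Call:
jog_arm(
  moves=[
    {"tx": -0.074, "ty": -0.301, "tz": 0, "rx": 0, "ry": 0, "rz": -0.785, "fingers": 1},
    {"tx": -0.074, "ty": -0.301, "tz": 0, "rx": 0, "ry": 0, "rz": -0.785, "fingers": 1},
    {"tx": -0.074, "ty": -0.301, "tz": 0, "rx": 0, "ry": 0, "rz": -0.785, "fingers": 1},
    {"tx": -0.074, "ty": -0.301, "tz": 0, "rx": 0, "ry": 0, "rz": -0.785, "fingers": 1},
    {"tx": -0.074, "ty": -0.301, "tz": 0, "rx": 0, "ry": 0, "rz": -0.785, "fingers": 1},
    {"tx": -0.074, "ty": -0.301, "tz": 0, "rx": 0, "ry": 0, "rz": -0.785, "fingers": 1},
    {"tx": -0.074, "ty": -0.301, "tz": 0, "rx": 0, "ry": 0, "rz": -0.785, "fingers": 1},
    {"tx": -0.074, "ty": -0.301, "tz": 0, "rx": 0, "ry": 0, "rz": -0.785, "fingers": 1},
    {"tx": -0.074, "ty": -0.301, "tz": 0, "rx": 0, "ry": 0, "rz": -0.785, "fingers": 1},
  ],
)

```text
t: 11.28
ee_pos: [454.2, -60.3, 129.6]
tcp_rot: [3.141, -0.0, -2.491]
contact_force: [-0.7, 0.2, -0.3]
gripper_width: 0.998
grasp_force: 0.0
```

```bash
python3 -c "
from h import *
plan(453,-62,9,127.2)"
```

```text
t [ 0.002  -0.0007  0.1206] r [ 0.    -0.     0.001] rows>= 1.9 time 11.28 grip 0.998 0.0 F [-0.7  0.2 -0.3]
```

Call:
jog_arm(
  squeeze=35,
  moves=[
    {"tx": 0.001, "ty": -0.001, "tz": 0.055, "rx": 0, "ry": 0, "rz": 0, "fingers": 1},
    {"tx": 0.001, "ty": -0.001, "tz": 0.09, "rx": 0, "ry": 0, "rz": 0, "fingers": 1},
    {"tx": 0.001, "ty": -0.001, "tz": 0.12, "rx": 0, "ry": 0, "rz": 0, "fingers": 1},
    {"tx": 0.001, "ty": -0.001, "tz": 0.12, "rx": 0, "ry": 0, "rz": 0, "fingers": 1},
    {"tx": 0.001, "ty": -0.001, "tz": 0.12, "rx": 0, "ry": 0, "rz": 0, "fingers": 0.6},
    {"tx": 0.001, "ty": -0.001, "tz": 0.12, "rx": 0, "ry": 0, "rz": 0, "fingers": 0.6},
    {"tx": 0.001, "ty": -0.001, "tz": 0.12, "rx": 0, "ry": 0, "rz": 0, "fingers": 0.6},
    {"tx": 0.001, "ty": -0.001, "tz": 0.12, "rx": 0, "ry": 0, "rz": 0, "fingers": 0.6},
    {"tx": 0.001, "ty": -0.001, "tz": 0.12, "rx": 0, "ry": 0, "rz": 0, "fingers": 0.6},
  ],
)

```text
t: 12.4
ee_pos: [454.9, -62.5, 11.2]
tcp_rot: [-3.14, 0.002, -2.492]
contact_force: [-1.8, 2.9, 8.0]
gripper_width: 0.77
grasp_force: 36.7
```

```bash
python3 -c "
from h import *
plan(470.9,336.9,120,127.2)"
```

```text
t [-0.2546  0.3082 -0.1089] r [-0.001  0.002  0.   ] rows>= 6.6 time 12.4 grip 0.77 36.7 F [-1.8  2.9  8. ]
```

Call:
jog_arm(
  moves=[
    {"tx": 0, "ty": 0, "tz": -0.06, "rx": 0, "ry": 0, "rz": 0, "fingers": 0.6},
    {"tx": 0, "ty": 0, "tz": -0.11, "rx": 0, "ry": 0, "rz": 0, "fingers": 0.6},
    {"tx": -0.035, "ty": 0.042, "tz": -0.11, "rx": 0, "ry": 0, "rz": 0, "fingers": 0.6},
    {"tx": -0.255, "ty": 0.308, "tz": -0.11, "rx": 0, "ry": 0, "rz": 0, "fingers": 0.6},
    {"tx": -0.255, "ty": 0.308, "tz": -0.11, "rx": 0, "ry": 0, "rz": 0, "fingers": 0.6},
    {"tx": -0.255, "ty": 0.308, "tz": -0.11, "rx": 0, "ry": 0, "rz": 0, "fingers": 0.6},
    {"tx": -0.255, "ty": 0.308, "tz": -0.11, "rx": 0, "ry": 0, "rz": 0, "fingers": 0.6},
    {"tx": -0.255, "ty": 0.308, "tz": -0.11, "rx": 0, "ry": 0, "rz": 0, "fingers": 0.6},
    {"tx": -0.255, "ty": 0.308, "tz": -0.11, "rx": 0, "ry": 0, "rz": 0, "fingers": 0.6},
    {"tx": -0.255, "ty": 0.308, "tz": -0.11, "rx": 0, "ry": 0, "rz": 0, "fingers": 0.6},
  ],
)

```text
t: 13.65
ee_pos: [470.9, 339.1, 120.7]
tcp_rot: [-3.141, 0.002, -2.489]
contact_force: [0.9, -1.0, -1.6]
gripper_width: 0.762
grasp_force: 40.4
```

```bash
python3 -c "
from h import *
plan(470.9,336.9,16,127.2)"
```

```text
t [ 0.0015 -0.0017  0.1047] r [-0.     0.002  0.003] rows>= 1.7 time 13.65 grip 0.762 40.4 F [ 0.9 -1.  -1.6]
```

Call:
jog_arm(
  moves=[
    {"tx": 0.001, "ty": -0.001, "tz": 0.05, "rx": 0, "ry": 0, "rz": 0, "fingers": 0.6},
    {"tx": 0.001, "ty": -0.001, "tz": 0.09, "rx": 0, "ry": 0, "rz": 0, "fingers": 0.6},
    {"tx": 0.001, "ty": -0.001, "tz": 0.101, "rx": 0, "ry": 0, "rz": 0, "fingers": 0.6},
    {"tx": 0.001, "ty": -0.001, "tz": 0.105, "rx": 0, "ry": 0, "rz": 0, "fingers": 0.6},
    {"tx": 0.001, "ty": -0.001, "tz": 0.105, "rx": 0, "ry": 0, "rz": 0, "fingers": 0.6},
    {"tx": 0.001, "ty": -0.001, "tz": 0.105, "rx": 0, "ry": 0, "rz": 0, "fingers": 0.95},
    {"tx": 0.001, "ty": -0.001, "tz": 0.105, "rx": 0, "ry": 0, "rz": 0, "fingers": 0.95},
    {"tx": 0.001, "ty": -0.001, "tz": 0.105, "rx": 0, "ry": 0, "rz": 0, "fingers": 0.95},
    {"tx": 0.001, "ty": -0.001, "tz": 0.06, "rx": 0, "ry": 0, "rz": 0, "fingers": 1},
    {"tx": 0.001, "ty": -0.001, "tz": 0, "rx": 0, "ry": 0, "rz": 0, "fingers": 1},
  ],
)

```text
t: 14.9
ee_pos: [470.1, 335.0, 120.0]
tcp_rot: [3.141, -0.003, -2.492]
contact_force: [1.2, 0.9, -0.2]
gripper_width: 0.997
grasp_force: 0.0
```

```bash
python3 -c "
from h import *
plan(535.6,-1.7,140,127.2)"
```

```text
t [ 0.1514 -0.3078 -0.0197] r [ 0.    -0.003 -0.   ] rows>= 5.5 time 14.9 grip 0.997 0.0 F [ 1.2  0.9 -0.2]
```

Call:
jog_arm(
  moves=[
    {"tx": 0.151, "ty": -0.308, "tz": -0.02, "rx": 0, "ry": 0, "rz": 0, "fingers": 1},
    {"tx": 0.151, "ty": -0.308, "tz": -0.02, "rx": 0, "ry": 0, "rz": 0, "fingers": 1},
    {"tx": 0.151, "ty": -0.308, "tz": -0.02, "rx": 0, "ry": 0, "rz": 0, "fingers": 1},
    {"tx": 0.151, "ty": -0.308, "tz": -0.02, "rx": 0, "ry": 0, "rz": 0, "fingers": 1},
    {"tx": 0.151, "ty": -0.308, "tz": -0.02, "rx": 0, "ry": 0, "rz": 0, "fingers": 1},
    {"tx": 0.151, "ty": -0.308, "tz": -0.02, "rx": 0, "ry": 0, "rz": 0, "fingers": 1},
    {"tx": 0.151, "ty": -0.308, "tz": -0.02, "rx": 0, "ry": 0, "rz": 0, "fingers": 1},
    {"tx": 0.151, "ty": -0.308, "tz": -0.02, "rx": 0, "ry": 0, "rz": 0, "fingers": 1},
  ],
)

```text
t: 15.9
ee_pos: [536.5, -0.7, 139.5]
tcp_rot: [3.141, -0.0, -2.492]
contact_force: [0.6, 1.4, 0.6]
gripper_width: 0.998
grasp_force: 0.0
```

```bash
python3 -c "
from h import *
im,d=grab('top','top2'); P=pts('top',d)
c=im[190:390,50:250]; cv2.imwrite('pics/c2.png',cv2.resize(c[:,:,::-1],None,fx=2,fy=2))
s=P[200:370,60:220].reshape(-1,3)
q=s[(abs(s[:,2]-40)<5)&(np.hypot(s[:,0]-471,s[:,1]-337)<48)]
print(len(q),cv2.minEnclosingCircle(q[:,:2].astype(np.float32)),q[:,2].mean())
for x0,y0 in((370.6,313.5),(421.4,246.6)):
  q=s[(abs(s[:,2]-54)<5)&(np.hypot(s[:,0]-x0,s[:,1]-y0)<40)]
  print(len(q),cv2.minEnclosingCircle(q[:,:2].astype(np.float32)),q[:,2].mean())
plan(535.6,-1.7,31,127.2)"
```

```text
195 ((469.58026123046875, 335.9259338378906), 33.64910125732422) 38.769277209004414
0 ((0.0, 0.0), 0.0) nan
0 ((0.0, 0.0), 0.0) nan
t [ 0.0015 -0.0005  0.1086] r [ 0.    -0.     0.001] rows>= 1.7 time 15.95 grip 0.997 0.0 F [ 0.6 -0.   0.1]<string>:10: RuntimeWarning: Mean of empty slice.
  ret = ret.dtype.type(ret / rcount)
```

View pics/c2.png

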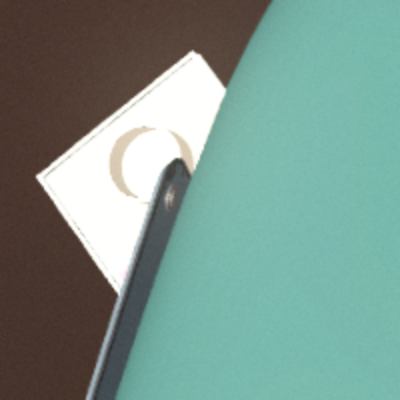

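The dish is in the grey bay (partly hidden by the arm), with its rim at (470,336,40) as expected. Now the middle cup, gripped high so the fingers clear the dish rim.

Call:
jog_arm(
  squeeze=40,
  moves=[
    {"tx": 0.001, "ty": 0, "tz": 0.055, "rx": 0, "ry": 0, "rz": 0, "fingers": 1},
    {"tx": 0.001, "ty": 0, "tz": 0.09, "rx": 0, "ry": 0, "rz": 0, "fingers": 1},
    {"tx": 0.001, "ty": 0, "tz": 0.108, "rx": 0, "ry": 0, "rz": 0, "fingers": 1},
    {"tx": 0.001, "ty": 0, "tz": 0.108, "rx": 0, "ry": 0, "rz": 0, "fingers": 1},
    {"tx": 0.001, "ty": 0, "tz": 0.108, "rx": 0, "ry": 0, "rz": 0, "fingers": 0.3},
    {"tx": 0.001, "ty": 0, "tz": 0.108, "rx": 0, "ry": 0, "rz": 0, "fingers": 0.3},
    {"tx": 0.001, "ty": 0, "tz": 0.108, "rx": 0, "ry": 0, "rz": 0, "fingers": 0.3},
    {"tx": 0.001, "ty": 0, "tz": 0.108, "rx": 0, "ry": 0, "rz": 0, "fingers": 0.3},
    {"tx": 0.001, "ty": 0, "tz": 0.108, "rx": 0, "ry": 0, "rz": 0, "fingers": 0.3},
  ],
)

```text
t: 17.08
ee_pos: [536.6, -1.8, 32.7]
tcp_rot: [-3.141, 0.001, -2.492]
contact_force: [-1.3, 1.4, 9.8]
gripper_width: 0.508
grasp_force: 39.3
```

```bash
python3 -c "
from h import *
plan(470,336,150,127.2)"
```

```text
t [-0.1514  0.3092 -0.1174] r [-0.001  0.001  0.   ] rows>= 5.8 time 17.07 grip 0.508 39.3 F [-1.3  1.4  9.8]
```

Call:
jog_arm(
  moves=[
    {"tx": 0, "ty": 0, "tz": -0.03, "rx": 0, "ry": 0, "rz": 0, "fingers": 0.3},
    {"tx": 0, "ty": 0, "tz": -0.075, "rx": 0, "ry": 0, "rz": 0, "fingers": 0.3},
    {"tx": 0, "ty": 0, "tz": -0.117, "rx": 0, "ry": 0, "rz": 0, "fingers": 0.3},
    {"tx": -0.015, "ty": 0.03, "tz": -0.117, "rx": 0, "ry": 0, "rz": 0, "fingers": 0.3},
    {"tx": -0.038, "ty": 0.077, "tz": -0.117, "rx": 0, "ry": 0, "rz": 0, "fingers": 0.3},
    {"tx": -0.062, "ty": 0.127, "tz": -0.117, "rx": 0, "ry": 0, "rz": 0, "fingers": 0.3},
    {"tx": -0.086, "ty": 0.177, "tz": -0.117, "rx": 0, "ry": 0, "rz": 0, "fingers": 0.3},
    {"tx": -0.11, "ty": 0.227, "tz": -0.117, "rx": 0, "ry": 0, "rz": 0, "fingers": 0.3},
    {"tx": -0.133, "ty": 0.272, "tz": -0.117, "rx": 0, "ry": 0, "rz": 0, "fingers": 0.3},
    {"tx": -0.151, "ty": 0.309, "tz": -0.117, "rx": 0, "ry": 0, "rz": 0, "fingers": 0.3},
  ],
)

```text
t: 18.32
ee_pos: [468.9, 337.5, 149.1]
tcp_rot: [-3.142, 0.001, -2.492]
contact_force: [0.5, -1.0, -1.3]
gripper_width: 0.501
grasp_force: 41.2
```

```bash
python3 -c "
from h import *
plan(470,336,75,127.2)
im,d=grab('scene','s3'); c=im[100:300,340:560]; cv2.imwrite('pics/c3.png',cv2.resize(c[:,:,::-1],None,fx=2.5,fy=2.5))"
```

```text
t [ 0.0001 -0.0019  0.0741] r [-0.     0.001  0.001] rows>= 1.2 time 18.32 grip 0.501 41.2 F [ 0.5 -1.  -1.3]
```

View pics/c3.png

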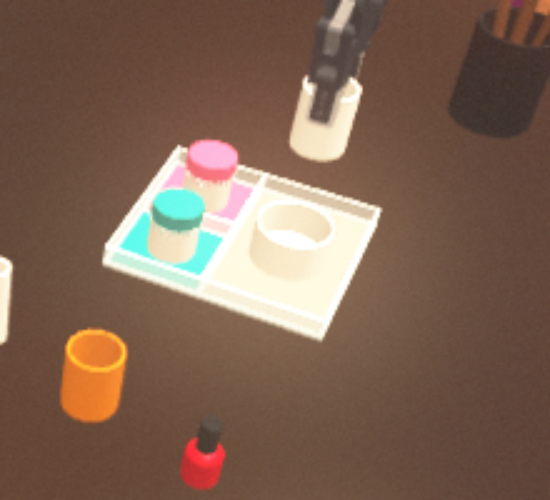

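Both jars and the dish stand properly (lids at crop (212,158) and (178,208), dish at (293,240)). The middle cup hangs straight in the gripper at (323,115). I check the dish position with the scene camera before lowering.

```bash
python3 -c "
from h import *
z=np.load('pics/s3.npz'); P=pts('scene',z['d']); s=P[160:230,430:480].reshape(-1,3)
q=s[(abs(s[:,2]-39)<4)]; print(len(q),cv2.minEnclosingCircle(q[:,:2].astype(np.float32)),q[:,2].mean())
for r in [P[120:170,450:485].reshape(-1,3)]:
  q=r[(r[:,2]>116)&(r[:,2]<175)&(np.hypot(r[:,0]-469,r[:,1]-337)<40)]; print(len(q),q.min(0),q.max(0))
"
```

```text
221 ((444.14190673828125, 330.79571533203125), 58.687538146972656) 39.32226374499853
605 [448.26777995 303.8950773  116.90102332] [495.27708829 364.57585663 174.76878525]
```

```bash
python3 -c "
from h import *
z=np.load('pics/s3.npz'); P=pts('scene',z['d']); s=P.reshape(-1,3)
q=s[(abs(s[:,2]-39)<3)&(np.hypot(s[:,0]-470,s[:,1]-336)<42)]; print(len(q),cv2.minEnclosingCircle(q[:,:2].astype(np.float32)),q[:,2].mean())
q=s[(s[:,2]>116)&(s[:,2]<124)&(np.hypot(s[:,0]-469,s[:,1]-337)<32)]; print(len(q),q.min(0),q.max(0))
q=s[(s[:,2]>100)&(s[:,2]<145)&(np.hypot(s[:,0]-469,s[:,1]-337)<32)]; print(np.percentile(q[:,2],[0,2,10]),q[:,2].size)
plan(469.8,336,75,127.2)
"
```

```text
160 ((469.4681701660156, 333.83135986328125), 34.475013732910156) 39.2796754083473
71 [451.00015036 311.99954591 116.90102332] [491.25954433 349.54007536 123.92077423]
[115.51223095 117.48075872 119.58667531] 279
t [ 0.0016 -0.0052  0.0739] r [0.001 0.001 0.003] rows>= 1.2 time 18.38 grip 0.501 41.2 F [-4.4  2.4 -1.2]
```

Call:
jog_arm(
  moves=[
    {"tx": 0, "ty": -0.001, "tz": 0.04, "rx": 0, "ry": 0, "rz": 0, "fingers": 0.3},
    {"tx": 0, "ty": -0.001, "tz": 0.06, "rx": 0, "ry": 0, "rz": 0, "fingers": 0.3},
    {"tx": 0, "ty": -0.001, "tz": 0.06, "rx": 0, "ry": 0, "rz": 0, "fingers": 0.3},
    {"tx": 0, "ty": -0.001, "tz": 0.06, "rx": 0, "ry": 0, "rz": 0, "fingers": 0.3},
  ],
)

```text
t: 18.88
ee_pos: [470.6, 335.0, 89.7]
tcp_rot: [-3.141, 0.001, -2.493]
contact_force: [-0.0, 0.3, -0.5]
gripper_width: 0.502
grasp_force: 41.2
```

```bash
python3 -c "
from h import *
plan(469.7,335.3,42,127.2)
"
```

```text
t [0.0006 0.0008 0.0477] r [-0.     0.001 -0.   ] rows>= 0.8 time 18.88 grip 0.502 41.2 F [-0.   0.3 -0.5]
```

Call:
jog_arm(
  moves=[
    {"tx": 0.0005, "ty": 0.0005, "tz": 0.025, "rx": 0, "ry": 0, "rz": 0, "fingers": 0.3},
    {"tx": 0.0005, "ty": 0.0005, "tz": 0.042, "rx": 0, "ry": 0, "rz": 0, "fingers": 0.3},
    {"tx": 0.0005, "ty": 0.0005, "tz": 0.048, "rx": 0, "ry": 0, "rz": 0, "fingers": 0.3},
    {"tx": 0.0005, "ty": 0.0005, "tz": 0.0485, "rx": 0, "ry": 0, "rz": 0, "fingers": 0.3},
    {"tx": 0.0005, "ty": 0.0005, "tz": 0.0485, "rx": 0, "ry": 0, "rz": 0, "fingers": 0.3},
  ],
)

```text
t: 19.5
ee_pos: [469.9, 335.1, 40.9]
tcp_rot: [-3.141, 0.001, -2.492]
contact_force: [-0.1, -0.3, -1.1]
gripper_width: 0.501
grasp_force: 41.2
```

Call:
jog_arm(
  moves=[
    {"tx": 0, "ty": 0, "tz": 0, "rx": 0, "ry": 0, "rz": 0, "fingers": 0.7},
    {"tx": 0, "ty": 0, "tz": 0, "rx": 0, "ry": 0, "rz": 0, "fingers": 0.7},
    {"tx": 0, "ty": 0, "tz": 0, "rx": 0, "ry": 0, "rz": 0, "fingers": 0.7},
    {"tx": 0, "ty": 0, "tz": -0.03, "rx": 0, "ry": 0, "rz": 0, "fingers": 0.7},
    {"tx": 0, "ty": 0, "tz": -0.09, "rx": 0, "ry": 0, "rz": 0, "fingers": 0.7},
    {"tx": 0, "ty": 0, "tz": -0.11, "rx": 0, "ry": 0, "rz": 0, "fingers": 0.7},
    {"tx": 0, "ty": 0, "tz": -0.11, "rx": 0, "ry": 0, "rz": 0, "fingers": 0.7},
  ],
)

```text
t: 20.38
ee_pos: [470.1, 335.3, 151.4]
tcp_rot: [-3.141, 0.003, -2.492]
contact_force: [-0.1, -0.3, -0.9]
gripper_width: 0.696
grasp_force: 0.0
```

```bash
python3 -c "
from h import *
plan(456.2,60.9,150,127.2)
im,d=grab('scene','s4'); c=im[100:300,340:560]; cv2.imwrite('pics/c4.png',cv2.resize(c[:,:,::-1],None,fx=2.5,fy=2.5))"
```

```text
t [ 0.1769 -0.2102  0.0011] r [-0.     0.003 -0.   ] rows>= 4.4 time 20.38 grip 0.696 0.0 F [-0.1 -0.3 -0.9]
```

View pics/c4.png

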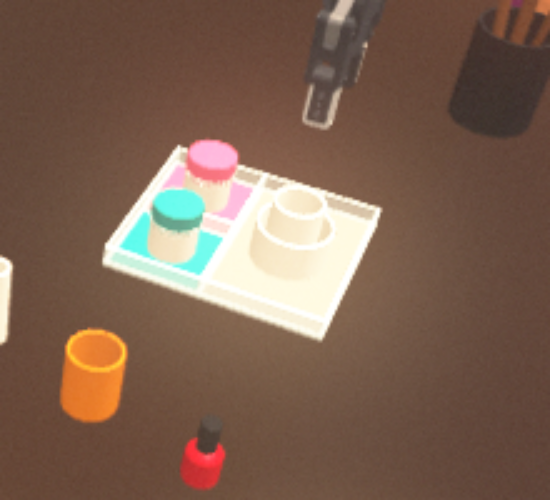

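The middle cup sits upright in the dish at crop (298,215). The narrow cup is next.

Call:
jog_arm(
  moves=[
    {"tx": 0.177, "ty": -0.21, "tz": 0, "rx": 0, "ry": 0, "rz": 0, "fingers": 0.8},
    {"tx": 0.177, "ty": -0.21, "tz": 0, "rx": 0, "ry": 0, "rz": 0, "fingers": 0.8},
    {"tx": 0.177, "ty": -0.21, "tz": 0, "rx": 0, "ry": 0, "rz": 0, "fingers": 0.8},
    {"tx": 0.177, "ty": -0.21, "tz": 0, "rx": 0, "ry": 0, "rz": 0, "fingers": 0.8},
    {"tx": 0.177, "ty": -0.21, "tz": 0, "rx": 0, "ry": 0, "rz": 0, "fingers": 0.8},
    {"tx": 0.177, "ty": -0.21, "tz": 0, "rx": 0, "ry": 0, "rz": 0, "fingers": 0.8},
    {"tx": 0.177, "ty": -0.21, "tz": 0, "rx": 0, "ry": 0, "rz": 0, "fingers": 0.8},
    {"tx": 0.177, "ty": -0.21, "tz": 0, "rx": 0, "ry": 0, "rz": 0, "fingers": 0.8},
  ],
)

```text
t: 21.42
ee_pos: [455.2, 61.4, 149.7]
tcp_rot: [3.141, -0.0, -2.491]
contact_force: [-0.4, 0.2, -0.3]
gripper_width: 0.805
grasp_force: 0.0
```

```bash
python3 -c "
from h import *
plan(456.2,60.9,53,127.2)
im,d=grab('top','top3'); P=pts('top',d); s=P.reshape(-1,3)
for h,D in((62,44),(40,66)):
  q=s[(abs(s[:,2]-h+1)<4)&(np.hypot(s[:,0]-470,s[:,1]-336)<D/2+10)]; print(h,len(q),cv2.minEnclosingCircle(q[:,:2].astype(np.float32)))
z=np.load('pics/s4.npz'); s=pts('scene',z['d']).reshape(-1,3)
for h,D in((62,44),(40,66)):
  q=s[(abs(s[:,2]-h+1)<4)&(np.hypot(s[:,0]-470,s[:,1]-336)<D/2+10)]; print(h,len(q),cv2.minEnclosingCircle(q[:,:2].astype(np.float32)))
q=s[(abs(s[:,2]-71)<4)&(np.hypot(s[:,0]-456,s[:,1]-61)<20)]; print('small',len(q),cv2.minEnclosingCircle(q[:,:2].astype(np.float32)))
"
```

```text
t [-0.0006 -0.0011  0.0967] r [ 0.001 -0.     0.001] rows>= 1.5 time 21.43 grip 0.805 0.0 F [-0.4  0.2 -0.3]
62 0 ((0.0, 0.0), 0.0)
40 0 ((0.0, 0.0), 0.0)
62 143 ((466.1749267578125, 331.47320556640625), 24.01155662536621)
40 226 ((470.0902404785156, 332.9652404785156), 34.0097541809082)
small 78 ((455.4477844238281, 57.61855697631836), 13.021785736083984)
```

Call:
jog_arm(
  squeeze=35,
  moves=[
    {"tx": 0, "ty": -0.001, "tz": 0.05, "rx": 0, "ry": 0, "rz": 0, "fingers": 0.8},
    {"tx": 0, "ty": -0.001, "tz": 0.085, "rx": 0, "ry": 0, "rz": 0, "fingers": 0.8},
    {"tx": 0, "ty": -0.001, "tz": 0.097, "rx": 0, "ry": 0, "rz": 0, "fingers": 0.8},
    {"tx": 0, "ty": -0.001, "tz": 0.097, "rx": 0, "ry": 0, "rz": 0, "fingers": 0.8},
    {"tx": 0, "ty": -0.001, "tz": 0.097, "rx": 0, "ry": 0, "rz": 0, "fingers": 0.1},
    {"tx": 0, "ty": -0.001, "tz": 0.097, "rx": 0, "ry": 0, "rz": 0, "fingers": 0.1},
    {"tx": 0, "ty": -0.001, "tz": 0.097, "rx": 0, "ry": 0, "rz": 0, "fingers": 0.1},
    {"tx": 0, "ty": -0.001, "tz": 0.097, "rx": 0, "ry": 0, "rz": 0, "fingers": 0.1},
    {"tx": 0, "ty": -0.001, "tz": 0.097, "rx": 0, "ry": 0, "rz": 0, "fingers": 0.1},
    {"tx": 0, "ty": -0.001, "tz": 0.097, "rx": 0, "ry": 0, "rz": 0, "fingers": 0.1},
  ],
)

```text
t: 22.72
ee_pos: [456.7, 59.8, 54.0]
tcp_rot: [-3.14, 0.001, -2.492]
contact_force: [0.0, -1.4, 7.8]
gripper_width: 0.273
grasp_force: 33.9
```

```bash
python3 -c "
from h import *
plan(469.3,335,170,127.2)
"
```

```text
t [-0.1766  0.2115 -0.116 ] r [-0.001  0.001 -0.   ] rows>= 4.8 time 22.73 grip 0.273 33.9 F [ 0.  -1.4  7.8]
```

Call:
jog_arm(
  moves=[
    {"tx": 0, "ty": 0, "tz": -0.03, "rx": 0, "ry": 0, "rz": 0, "fingers": 0.1},
    {"tx": 0, "ty": 0, "tz": -0.075, "rx": 0, "ry": 0, "rz": 0, "fingers": 0.1},
    {"tx": 0, "ty": 0, "tz": -0.116, "rx": 0, "ry": 0, "rz": 0, "fingers": 0.1},
    {"tx": -0.02, "ty": 0.024, "tz": -0.116, "rx": 0, "ry": 0, "rz": 0, "fingers": 0.1},
    {"tx": -0.05, "ty": 0.06, "tz": -0.116, "rx": 0, "ry": 0, "rz": 0, "fingers": 0.1},
    {"tx": -0.08, "ty": 0.096, "tz": -0.116, "rx": 0, "ry": 0, "rz": 0, "fingers": 0.1},
    {"tx": -0.11, "ty": 0.132, "tz": -0.116, "rx": 0, "ry": 0, "rz": 0, "fingers": 0.1},
    {"tx": -0.14, "ty": 0.168, "tz": -0.116, "rx": 0, "ry": 0, "rz": 0, "fingers": 0.1},
    {"tx": -0.165, "ty": 0.198, "tz": -0.116, "rx": 0, "ry": 0, "rz": 0, "fingers": 0.1},
    {"tx": -0.177, "ty": 0.2115, "tz": -0.116, "rx": 0, "ry": 0, "rz": 0, "fingers": 0.1},
  ],
)

```text
t: 23.98
ee_pos: [468.9, 336.9, 169.2]
tcp_rot: [3.142, 0.0, -2.491]
contact_force: [0.3, -1.3, 0.1]
gripper_width: 0.266
grasp_force: 34.6
```

Call:
jog_arm(
  moves=[
    {"tx": 0, "ty": 0, "tz": 0.02, "rx": 0, "ry": 0, "rz": 0, "fingers": 0.1},
    {"tx": 0, "ty": 0, "tz": 0.03, "rx": 0, "ry": 0, "rz": 0, "fingers": 0.1},
    {"tx": 0, "ty": 0, "tz": 0.03, "rx": 0, "ry": 0, "rz": 0, "fingers": 0.1},
    {"tx": 0, "ty": 0, "tz": 0.03, "rx": 0, "ry": 0, "rz": 0, "fingers": 0.1},
  ],
)

```text
t: 24.48
ee_pos: [469.4, 335.0, 139.7]
tcp_rot: [-3.141, 0.001, -2.493]
contact_force: [0.3, -0.1, 0.1]
gripper_width: 0.272
grasp_force: 34.6
```

```bash
python3 -c "
from h import *
plan(469.3,335,67,127.2)
im,d=grab('scene','s5'); c=im[70:270,340:560]; cv2.imwrite('pics/c5.png',cv2.resize(c[:,:,::-1],None,fx=2.5,fy=2.5))
s=pts('scene',d).reshape(-1,3)
for h,D in((62,44),(40,66)):
  q=s[(abs(s[:,2]-h+1)<3)&(np.hypot(s[:,0]-469,s[:,1]-335)<D/2+4)]; print(h,len(q),cv2.minEnclosingCircle(q[:,:2].astype(np.float32)))
q=s[(s[:,2]>84)&(s[:,2]<135)&(np.hypot(s[:,0]-469,s[:,1]-335)<30)]; print('small',len(q),np.percentile(q,[1,50,99],axis=0))
"
```

```text
t [0.0001 0.0001 0.0727] r [-0.     0.001 -0.001] rows>= 1.2 time 24.48 grip 0.272 34.6 F [ 0.3 -0.1  0.1]
62 105 ((467.19708251953125, 331.219970703125), 23.010086059570312)
40 177 ((470.35845947265625, 332.0389709472656), 33.726783752441406)
small 244 [[461.31563122 320.02179707  88.27449223]
 [476.66384937 325.12219745 112.49216608]
 [481.8031574  340.83373035 133.87480261]]
```

View pics/c5.png

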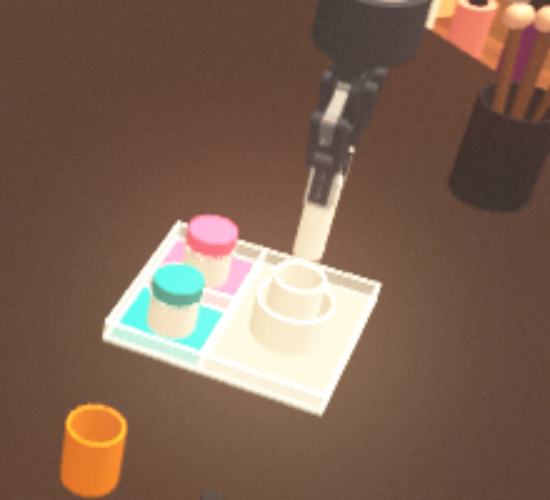

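```bash
python3 -c "
from h import *
d=np.load('pics/s5.npz')['d']; s=pts('scene',d).reshape(-1,3)
for z0 in range(66,160,6):
  q=s[(abs(s[:,2]-z0)<3)&(np.hypot(s[:,0]-469,s[:,1]-335)<28)]
  if len(q): print(z0,len(q),cv2.minEnclosingCircle(q[:,:2].astype(np.float32)))
"
```

```text
66 45 ((467.0984191894531, 330.8373107910156), 22.697250366210938)
84 1 ((476.6260070800781, 341.2572937011719), 9.999999747378752e-05)
90 22 ((470.135009765625, 331.0244445800781), 11.330673217773438)
96 31 ((471.4936828613281, 330.51959228515625), 11.657071113586426)
102 34 ((470.4536437988281, 331.1448059082031), 11.681378364562988)
108 26 ((470.2947998046875, 330.17279052734375), 11.939224243164062)
114 35 ((469.27764892578125, 332.0227966308594), 12.383996963500977)
120 33 ((471.61138916015625, 330.4595947265625), 11.845810890197754)
126 33 ((470.47320556640625, 331.7701416015625), 12.08377456665039)
132 29 ((471.7425842285156, 330.37603759765625), 10.687150001525879)
138 12 ((475.78363037109375, 328.40435791015625), 12.122373580932617)
144 25 ((472.154541015625, 330.6126708984375), 19.251262664794922)
150 35 ((472.4076232910156, 332.2084655761719), 23.907258987426758)
156 35 ((474.4166259765625, 330.11871337890625), 21.541046142578125)
```

The narrow cup hangs vertical: its circle centres stay near (470.6,331) over its height. The middle cup is at (467,331) in the same view, so I shift x by about -2.5 mm and lower it.

Call:
jog_arm(
  moves=[
    {"tx": 0.002, "ty": 0.0015, "tz": 0.01, "rx": 0, "ry": 0, "rz": 0, "fingers": 0.1},
    {"tx": 0.002, "ty": 0.0015, "tz": 0.035, "rx": 0, "ry": 0, "rz": 0, "fingers": 0.1},
    {"tx": 0.002, "ty": 0.0015, "tz": 0.055, "rx": 0, "ry": 0, "rz": 0, "fingers": 0.1},
    {"tx": 0.002, "ty": 0.0015, "tz": 0.068, "rx": 0, "ry": 0, "rz": 0, "fingers": 0.1},
    {"tx": 0.002, "ty": 0.0015, "tz": 0.073, "rx": 0, "ry": 0, "rz": 0, "fingers": 0.1},
    {"tx": 0.002, "ty": 0.0015, "tz": 0.073, "rx": 0, "ry": 0, "rz": 0, "fingers": 0.1},
  ],
)

```text
t: 25.28
ee_pos: [466.9, 335.5, 66.5]
tcp_rot: [-3.141, 0.001, -2.492]
contact_force: [-0.1, -0.2, 0.6]
gripper_width: 0.266
grasp_force: 34.6
```

Call:
jog_arm(
  moves=[
    {"tx": 0, "ty": 0, "tz": 0, "rx": 0, "ry": 0, "rz": 0, "fingers": 0.5},
    {"tx": 0, "ty": 0, "tz": 0, "rx": 0, "ry": 0, "rz": 0, "fingers": 0.5},
    {"tx": 0, "ty": 0, "tz": 0, "rx": 0, "ry": 0, "rz": 0, "fingers": 0.5},
    {"tx": 0, "ty": 0, "tz": -0.03, "rx": 0, "ry": 0, "rz": 0, "fingers": 0.5},
    {"tx": 0, "ty": 0, "tz": -0.08, "rx": 0, "ry": 0, "rz": 0, "fingers": 0.5},
    {"tx": 0, "ty": 0, "tz": -0.13, "rx": 0, "ry": 0, "rz": 0, "fingers": 0.5},
    {"tx": 0, "ty": 0, "tz": -0.15, "rx": 0, "ry": 0, "rz": 0, "fingers": 0.5},
    {"tx": 0, "ty": 0, "tz": -0.15, "rx": 0, "ry": 0, "rz": 0, "fingers": 0.5},
  ],
)

```text
t: 26.28
ee_pos: [467.2, 335.6, 217.3]
tcp_rot: [-3.141, 0.003, -2.492]
contact_force: [0.3, 0.0, -1.2]
gripper_width: 0.497
grasp_force: 0.0
```

```bash
python3 -c "
from h import *
im,d=grab('scene','s6'); c=im[100:340,200:520]; cv2.imwrite('pics/c6.png',cv2.resize(c[:,:,::-1],None,fx=2.4,fy=2.4))
s=pts('scene',d).reshape(-1,3)
for h,D in((84,24),(62,44),(40,66)):
  q=s[(abs(s[:,2]-h+1)<3)&(np.hypot(s[:,0]-468,s[:,1]-333)<D/2+4)]; print(h,len(q),cv2.minEnclosingCircle(q[:,:2].astype(np.float32)))
"
```

```text
84 57 ((467.2491149902344, 333.4554443359375), 13.42962646484375)
62 117 ((467.4640197753906, 331.5068359375), 23.234079360961914)
40 160 ((469.65869140625, 331.9493713378906), 33.04515075683594)
```

View pics/c6.png

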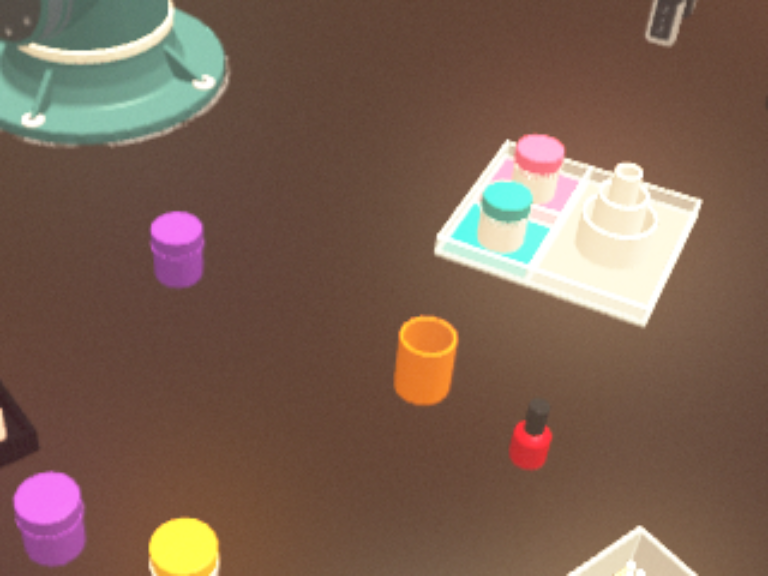

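The nest stands upright at crop (622,220) with rims at 84, 62 and 40 mm. Both jars are in their bays, and the amber, gold, polish and purple items stand undisturbed. The gripper is clear, so I hand in.

```bash
python3 -c "
from workcell import *
print(finish_job())"
```

```text
the job is handed in; nothing more can be done
None
```

The caddy is packed as asked and handed in at about 26 s: rose and teal jars in their matching bays, and the dish, middle cup and narrow cup nested upright in the grey bay, with nothing else moved.

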